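# Clip the tongs onto the rail's snap hook

## Robot

A 6-joint arm with a two-finger parallel gripper is mounted at the origin on the work surface. World frame = base frame: x ahead of the robot, y to its left, z up, the work surface at z = 0. Lengths are in m, angles in rad, forces in N, time in s.
With the tool pointing down it reaches from about 0.375 to 0.9 m from the base axis. Payload 3.1 kg.
Tool frame: the origin (TCP) lies on the centre line of the jaws, within the pads' length; the fingertips stand 17 mm ahead of it and the grasp point (between the pads) lies 2 mm behind it; z points along the fingers, y is the line along which they close (so a half turn about z gives the same grasp; the last joint's range is limited). The gripper opens to 87 mm and grips with 3 to 60 N. Pads are 19 mm wide; open, the fingers measure 117 mm over their backs; the gripper's body (75 mm by 190 mm) begins 51 mm behind the grasp point.
Start: joints at [1.143, 0.527, 1.433, -0, 1.181, -0.178], TCP at [0.154, 0.606, 0.24] pointing down, gripper open.
Joint ranges: [-3.08, 3.08], [-0.75, 2.2], [0.22, 2.44], [-1.43, 4.57], [0, 2.65], [-2.85, 2.85]. Speed limits (rad/s): [2.79, 2.79, 3.14, 3.14, 3.14, 3.14].

## Interface

Orientations are given as a 3x3 rotation matrix whose columns are the frame's x, y, z axes.
In Python, from plant import observe, grab_frame, camera_params, finish_job gives the robot as it stands.
- The arm moves only by the tool servo_tool, never from a script. Its argument "moves" is a list of rows, each an object of numbers: "dx", "dy", "dz": the shift along the world's x, y, z each as a share of 25 mm, from -1 to 1; "ax", "ay", "az": the turn, a rotation vector about the world's x, y, z each as a share of pi/4 rad, from -1 to 1; "gripper": the opening, from -1 (shut) to 1 (fully open). A call has 1 to 5 rows; each row shifts and turns the commanded pose from where the row before left it; what a row does not reach is not made up. A row lasts 1/10 s, in which the tool goes at most 50 mm and 8.59 degrees, less where a joint would pass 70% of its speed; a pose out of reach is approached as far as the arm can. A call with a number of a shift or a turn outside -1 to 1 is refused whole. A call with a gripper value outside its range is refused whole. The fingers move at their own pace and stop on an object; "grip_force" is the grip in N (left out, the last holds). Time passes only in rows, so rows that do not move let the fingers close. It gives the time, the measured TCP pose, the force, the opening and the grip force at its end, in the units of the state.
- observe(): the state, without advancing time (a new reading comes with each control period).
- grab_frame(name): name is "scene" or "top" or "wrist"; returns (picture, depth): 420x560x3 uint8, red, green, blue; 420x560 float32, m along the optical axis (not along the pixel's ray), 0 where there is no reading.
- camera_params(name): a dict with "vertical_fov" (degrees; the focal length in pixels is half the picture's height over the tangent of half this angle, whatever the lens; pixels are square), "cx", "cy" (the principal point, pixels), "k1" (the pictures are not rectified: a ray, as slopes to the right and down, at radius r is drawn at 1 + k1 r^2 times it, then the intrinsics apply), "origin" and "rotation" of the camera in the world. Camera axes: x right, y down, z forward; pixel columns grow to the right and rows downward; lengths in m; the calibration is good to about 2 mm. A picture is of the moment at which its call begins: read the wrist's pose just before it. camera_params takes no time and is no camera call; for the wrist camera it gives the pose at the moment of the call.
- finish_job(): hands the job in; it is judged then, once.
The state is a dict: "time_s": time; "qpos": joint angles; "joint_vel": joint speeds; "tau": joint torques, N m; "ee_pos": TCP position; "orientation": TCP orientation; "ft_force": force on the tool from outside, world axes, zero at the start; "torque": the same for the moment, N m; "grip_width": finger opening in m; "gripper_force": force on a finger pad.
Only numpy, scipy, OpenCV 4.12 (cv2) and the standard library are available. Lean on these libraries where they do the work, as an engineer would, in place of code of your own. Each camera call takes 0.05 s, during which the arm holds its last target. There are 200 camera calls.

## Task

Put the locked tongs away: pick them up, push their steel pull ring in through the sprung gate of the snap hook under the utensil rail until the gate closes behind it, and leave them hanging down from the hook on their own, at most swaying gently. Push softly, because more than about 12 N on the ring would knock the lock in, and leave the other things on the bench where they are.

Things in the scene. Friction and masses are not known exactly. Their poses are not given: they have to be found in the camera images.
- tongs_mid (a point): Red plastic tongs, closed and locked, lying on edge on the bench as one stiff piece: 170 mm long, 32 mm wide, 24 mm high, 0.07 to 0.14 kg. The point is the middle of their length and width, half-way up (12 mm above the bench). x runs along the tongs to the black pivot housing and the pull ring, z is up as they lie. Grip here, across the 32 mm width (along y).
- tongs_tail (a point): Middle of the black tail face, 85 mm in +x from tongs_mid, same axes. Out of it stands the lock's steel pull ring, the hanging eye: a flat loop of 4 mm wire in the x-y plane at z = 0, 22 mm clear inside; its far end is a straight 16 mm bar along y. The bar's centre is 28 to 50 mm beyond this face: it differs each time, is not measured; find it by touch. The ring stays put below 16 N.
- tongs: The same tongs with their ring: origin under the middle, on the underside, axes as tongs_mid.
- rail_stand: Fixed utensil rail: foot 120 x 300 x 12 mm, two posts, a 12 mm thick rail 300 mm long, 325 mm high. Origin under the middle of the foot; x is the push direction through the hook's gate, y along the rail, z up. A snap hook of 7 mm steel bar is clamped rigidly under mid-rail in the stand's x-z plane, its orange gate on the -x side. A turner and a masher hang 112 mm either side of it.
- hook_mouth (a point): Where the ring's bar should push: on the outer (-x) face of the closed gate, 275 mm above the bench, axes as the stand. The hook's nose tip ends 6.5 mm below. A bar pushed level along +x at this height (give or take 3 mm) is inside the nose 9 mm after it first touches the gate; the gate hits its hard stop about 12 mm after first touch. The gate resists with 2.5 N at first, 5 N near the stop.
- hook_bowl (a point): Inside bottom of the hook's bowl, where the ring finally hangs: 252 mm above the bench, 17.5 mm in +x from and 23.5 mm below hook_mouth, axes as the stand. Nothing stands under it down to the foot of the stand. From pushed in at gate height the ring's bar goes down about 21 mm to rest here; the gate springs shut above it after the first 13 mm.
- lunchbox: Bystander: teal lunchbox with hinged lid, 154 x 204 x 64 mm, origin under its middle.
- jar: Bystander: glass storage jar with wooden lid, 80 mm across, 120 mm high, origin under its middle.
- bottle: Bystander: silver drink bottle, 68 mm across, 210 mm high, origin under its middle.
- mug: Bystander: white mug, 80 mm across, 95 mm high, handle at its +y side, origin under its middle.
- egg_cup: Bystander: green silicone egg cup, 49 mm across, 50 mm high, origin under its middle.
Not all that is in view belongs to the job. Leave any purple or turquoise look-alike of the tongs alone.

How it is judged:
On the way, in this order (a step that is already met when the one before it is completed fails the run):
1. the tongs are lifted clear of the bench (height (world z) of tongs_mid above 0.1 m), for 0.2 s.
2. the ring pushes against the hook's gate, the tongs held up beside the hook (contact force between tongs and rail_stand above 1.5 N and height (world z) of tongs_mid above 0.1 m and distance between tongs_mid and hook_mouth below 0.15 m), for 0.1 s.
At the end, for the whole second after the job is handed in: The tongs hang by their ring from the bowl of the snap hook, at most swaying gently (under 2.5 rad/s): their middle is 105 to 140 mm from the bottom of the bowl, at least 95 mm below it and within 20 mm of the hook's x-z plane, and their length is within 0.35 rad of vertical, ring end up (contact force between tongs and rail_stand above 0.1 N and distance between tongs_mid and hook_bowl between 0.105 and 0.14 m and angle between tongs_mid's own x axis and vertical below 0.35 rad and z of tongs_mid in the frame of hook_bowl below -0.095 m and y of tongs_mid in the frame of hook_bowl between -0.02 and 0.02 m and angular speed of tongs below 2.5 rad/s); the robot touches nothing.
It fails at once if the tongs and their ring press on the hook or its stand with more than 12 N (contact force between tongs and rail_stand above 12 N).
It fails at once if a bystander is moved by more than 30 mm (distance of any of lunchbox, jar, bottle, mug, egg_cup from where it was at the start of the episode above 0.03 m).
It also fails if it takes over 70 s, if anything falls off the work surface, if the arm or the gripper's body presses on something with over 40 N, if the wrist force passes 120 N, or if a joint passes its speed limit or range.

## Working session

There is one attempt and no reset: what is moved stays moved. The work goes in short steps, Python scripts to look and compute and a tool call to move; the robot and the scene stay as the last step left them, time stands still between calls to the robot, and variables do not carry over. Pictures are saved under pics/ and viewed, at most 10 in all, crops included, and the job is handed in when it is done.

Besides the shell and the picture viewer there is one more tool, called after "Emit:" as name([rows], argument=value, ...), one row to a line, values as JSON. servo_tool: Moves the arm, as the interface text tells. Its arguments: {"type":"object","properties":{"moves":{"type":"array"},"grip_force":{"type":"number"}},"required":["moves"]}

```bash
mkdir -p pics; ls; cat > h.py <<'E'
import numpy as np, cv2
from plant import *
def cam(n):
    p=camera_params(n); f=210/np.tan(np.radians(p['vertical_fov'])/2)
    return p,f
def pts(n,d,u,v,p=None):
    p=p or camera_params(n); f=210/np.tan(np.radians(p['vertical_fov'])/2)
    x=(np.asarray(u,float)-p['cx'])/f; y=(np.asarray(v,float)-p['cy'])/f
    a,b=x.copy(),y.copy()
    for _ in range(10):
        s=1+p['k1']*(a*a+b*b); a=x/s; b=y/s
    r=np.stack([a,b,np.ones_like(a)],-1)
    R=np.array(p['rotation']); o=np.array(p['origin'])
    return o, r@R.T, o+(r*np.asarray(d)[...,None])@R.T
def cloud(n):
    p=camera_params(n); im,d=grab_frame(n); v,u=np.mgrid[:420,:560]
    return im,d,pts(n,d,u,v,p)[2]
def save(n,im): cv2.imwrite('pics/'+n+'.png',im[...,::-1])
E
python3 - <<'E'
from h import *
ims=[]
for n in ('scene','top'):
    im,d,P=cloud(n); save(n,im); np.savez(n,im=im,d=d,P=P); print(n,camera_params(n))
    ims.append(im)
o=observe();print({k:np.round(v,3).tolist() for k,v in o.items()})
E
```

```text
pics
scene {'vertical_fov': 54.893336641132784, 'cx': 286.4395703057465, 'cy': 205.45608699804703, 'k1': -0.023471469301526056, 'origin': array([ 1.21018427, -0.53899845,  0.79708181]), 'rotation': array([[ 0.57315609,  0.46937162, -0.67170111],
       [ 0.81936208, -0.31651923,  0.47797632],
       [ 0.0117422 , -0.82432146, -0.56600023]])}
top {'vertical_fov': 55.25815974304138, 'cx': 280.2944265826366, 'cy': 206.33777923886962, 'k1': -0.1181646157109835, 'origin': array([ 2.65129886e-01, -4.05437451e-04,  1.48683950e+00]), 'rotation': array([[-0.0121716 , -0.9879235 ,  0.15446362],
       [-0.99984743,  0.01396004,  0.01049901],
       [-0.01252854, -0.15431227, -0.98794269]])}
{'time_s': 0.1, 'qpos': [1.143, 0.528, 1.434, 0.0, 1.181, -0.179], 'joint_vel': [-0.001, -0.003, -0.0, 0.001, -0.002, -0.002], 'tau': [-0.001, -44.099, -17.715, 0.063, 0.053, -0.0], 'ee_pos': [0.154, 0.605, 0.239], 'orientation': [[-0.969, 0.247, -0.001], [0.247, 0.969, -0.002], [0.0, -0.002, -1.0]], 'ft_force': [1.128, -0.028, -0.77], 'torque': [0.05, -0.001, 0.009], 'gripper_force': 0.0, 'grip_width': 0.087}
```

View pics/scene.png

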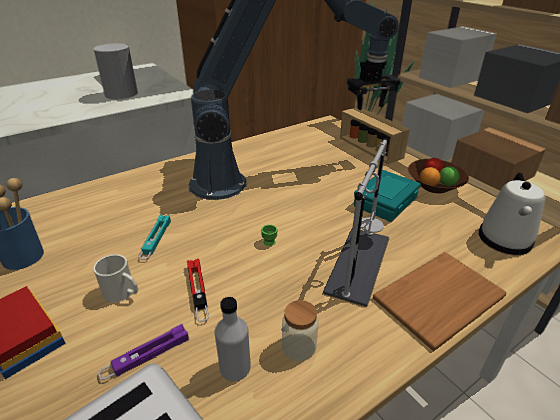

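View pics/top.png

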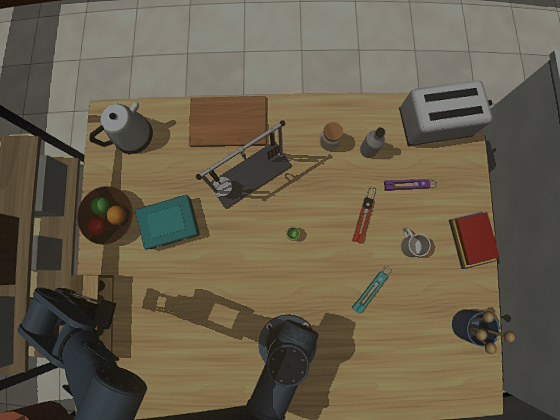

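The scene view shows the red tongs at about (198,290) with the ring toward the bottle, and the stand at (360,240). In the top view the tongs are at (364,215) with the tail up, and the stand foot is at (250,175).

```bash
python3 - <<'E'
from h import *
T=np.load('top.npz'); S=np.load('scene.npz')
for nm,Z in(('top',T),('scene',S)):
    im,P=Z['im'],Z['P']; hsv=cv2.cvtColor(im,cv2.COLOR_RGB2HSV)
    H,s,v=hsv[...,0],hsv[...,1],hsv[...,2]
    x,y,z=P[...,0],P[...,1],P[...,2]
    red=((H<6)|(H>174))&(s>150)&(v>60)&(np.hypot(x-.4,y+.25)<.15)&(z<.05)
    q=P[red]; c=q.mean(0); w,V=np.linalg.eigh(np.cov(q[:,:2].T)); a=V[:,1]; t=(q[:,:2]-c[:2])@a
    print(nm,'red',red.sum(),c.round(4),a.round(4),np.percentile(t,[1,99]).round(4),np.median(q[:,2]),
      np.percentile((q[:,:2]-c[:2])@V[:,0],[1,99]).round(4))
    blk=(v<60)&(np.hypot(x-c[0],y-c[1])<.16)&(z>.01)&(z<.05)
    q2=P[blk]; print(' blk',blk.sum(), q2.mean(0).round(4))
    t=(q2[:,:2]-c[:2])@a; print(np.percentile(t,[2,98]))
    # stand foot
    ft=(v<100)&(s<120)&(np.abs(z-.012)<.007)&(np.hypot(x-.55,y-.08)<.25)
    m=cv2.morphologyEx(ft.astype(np.uint8),cv2.MORPH_OPEN,np.ones((3,3)))
    q=P[m>0]; 
    (cc,sz,an)=cv2.minAreaRect(q[:,:2].astype(np.float32)*1000); print(' foot',len(q),cc,sz,an)
    rl=(z>.30)&(z<.34)&(np.hypot(x-.55,y-.08)<.3)&(y<.28); q=P[rl]
    if len(q): (cc,sz,an)=cv2.minAreaRect(q[:,:2].astype(np.float32)*1000); print(' rail',len(q),cc,sz,an,cv2.boxPoints((cc,sz,an)).round().tolist())
    og=(H>5)&(H<18)&(s>150)&(v>120)&(z>.2)&(z<.31)&(np.hypot(x-.55,y-.08)<.2); print(' orange',og.sum(), P[og].mean(0) if og.any() else'')
im=S['im'][120:320,250:420]; save('cs',cv2.resize(im,None,fx=3,fy=3,interpolation=2)[:600])
E
```

```text
top red 168 [ 0.4127 -0.2795  0.0226] [-0.9509  0.3095] [-0.0758  0.0538] 0.02273461202185123 [-0.0159  0.0162]
 blk 72 [ 0.5039 -0.3088  0.0234]
[-0.11325103 -0.07615014]
 foot 1749 (621.4374389648438, 128.38815307617188) (121.26163482666016, 299.00262451171875) 32.649757385253906
 rail 480 (619.5604248046875, 128.60414123535156) (24.066055297851562, 315.6864013671875) 33.239044189453125 [[523.0, 254.0], [696.0, -10.0], [716.0, 3.0], [543.0, 267.0]]
 orange 0 
scene red 262 [ 0.4189 -0.2774  0.023 ] [-0.9532  0.3024] [-0.0728  0.0546] 0.02367696623785387 [-0.016  0.016]
 blk 176 [ 0.5084 -0.3078  0.022 ]
[-0.11494872 -0.00566544]
 foot 2499 (627.3396606445312, 130.08067321777344) (120.1378402709961, 299.8880920410156) 32.905738830566406
 rail 498 (628.3326416015625, 130.69284057617188) (31.21983528137207, 312.9145202636719) 34.27765655517578 [[527.0, 251.0], [704.0, -7.0], [729.0, 10.0], [553.0, 269.0]]
 orange 0
```

View pics/cs.png

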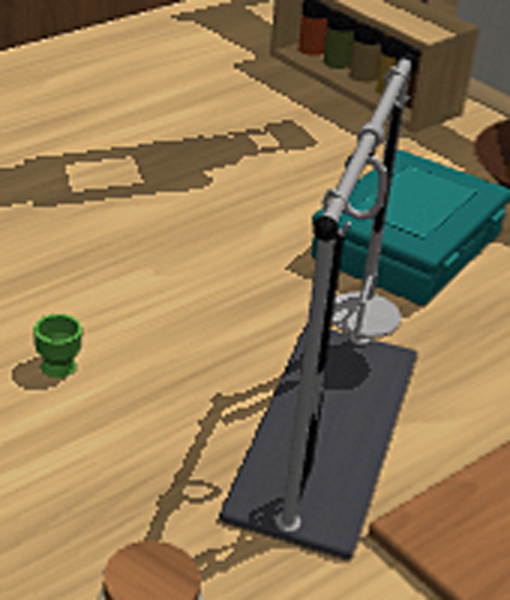

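The foot is at (0.624, 0.129), with the hook bulging toward +x of the stand, so the push direction should be about (0.84, 0.54). The tongs' middle is at about (0.445, -0.288), with x along (0.952, -0.306). I'll go above the tongs.

Emit:
servo_tool([
  {"dx":0.47,"dy":-0.92,"gripper":1},
  {"dx":0.47,"dy":-0.92,"gripper":1},
  {"dx":0.47,"dy":-0.92,"gripper":1},
  {"dx":0.47,"dy":-0.92,"gripper":1},
  {"dx":0.47,"dy":-0.92,"gripper":1},
])

```text
invalid input at $.moves[0]: expected keys dx, dy, dz, ax, ay, az, gripper
```

Emit:
servo_tool([
  {"dx":0.47,"dy":-0.92,"gripper":1},
  {"dx":0.47,"dy":-0.92,"gripper":1},
  {"dx":0.47,"dy":-0.92,"gripper":1},
  {"dx":0.47,"dy":-0.92,"gripper":1},
  {"dx":0.56,"dy":-1,"gripper":1},
])

```text
invalid input at $.moves[0]: expected keys dx, dy, dz, ax, ay, az, gripper
```

Emit:
servo_tool([
  {"dx":0.56,"dy":-1,"gripper":1},
  {"dx":0.56,"dy":-1,"gripper":1},
  {"dx":0.56,"dy":-1,"gripper":1},
  {"dx":0.56,"dy":-1,"gripper":1},
  {"dx":0.56,"dy":-1,"gripper":1},
])

```text
invalid input at $.moves[0]: expected keys dx, dy, dz, ax, ay, az, gripper
```

Emit:
servo_tool([
  {"dx":0.56,"dy":-1,"gripper":1},
  {"dx":0.56,"dy":-1,"gripper":1},
  {"dx":0.56,"dy":-1,"gripper":1},
  {"dx":0.56,"dy":-1,"gripper":1},
  {"dx":0.15,"dy":-1,"gripper":1},
])

```text
invalid input at $.moves[0]: expected keys dx, dy, dz, ax, ay, az, gripper
```

Emit:
servo_tool([
  {"dx":0.15,"dy":-1,"gripper":1},
  {"dx":0.15,"dy":-1,"gripper":1},
  {"dx":0.15,"dy":-1,"gripper":1},
  {"dx":0.15,"dy":-1,"gripper":1},
  {"dx":0.15,"dy":-1,"gripper":1},
])

```text
invalid input at $.moves[0]: expected keys dx, dy, dz, ax, ay, az, gripper
```

Emit:
servo_tool([
  {"dx":0.15,"dy":-1,"gripper":1},
  {"dx":0.15,"dy":-1,"gripper":1},
  {"dy":-1,"gripper":1},
  {"dy":-1,"gripper":1},
  {"dy":-1,"gripper":1},
])

```text
invalid input at $.moves[0]: expected keys dx, dy, dz, ax, ay, az, gripper
```

Emit:
servo_tool([
  {"dy":-1,"gripper":1},
  {"dy":-1,"gripper":1},
  {"dy":-1,"gripper":1},
  {"dy":-1,"gripper":1},
  {"dy":-1,"az":-0.08,"gripper":1},
])

```text
invalid input at $.moves[0]: expected keys dx, dy, dz, ax, ay, az, gripper
```

```bash
python3 - <<'E'
from h import *
o=observe();print({k:np.round(v,3).tolist() for k,v in o.items()})
im,d,P=cloud('wrist'); save('w1',im); np.savez('w1',im=im,d=d,P=P)
E
```

```text
{'time_s': 0.1, 'qpos': [1.143, 0.528, 1.434, 0.0, 1.181, -0.179], 'joint_vel': [-0.001, -0.003, -0.0, 0.001, -0.002, -0.002], 'tau': [-0.001, -44.099, -17.715, 0.063, 0.053, -0.0], 'ee_pos': [0.154, 0.605, 0.239], 'orientation': [[-0.969, 0.247, -0.001], [0.247, 0.969, -0.002], [0.0, -0.002, -1.0]], 'ft_force': [1.128, -0.028, -0.77], 'torque': [0.05, -0.001, 0.009], 'gripper_force': 0.0, 'grip_width': 0.087}
```

View pics/w1.png

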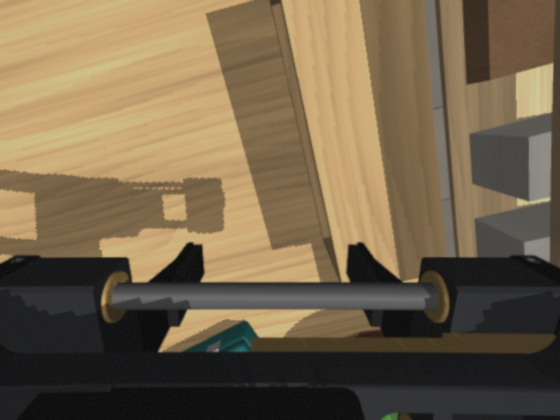

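The picture shows the fingers and the bench toward −x (outlook on tool +x). I'll travel with a half turn so that this camera faces the ring side.

Emit:
servo_tool([
  {"dx":0.47,"dy":-0.92,"dz":0,"ax":0,"ay":0,"az":-0.113,"gripper":1},
  {"dx":0.47,"dy":-0.92,"dz":0,"ax":0,"ay":0,"az":-0.113,"gripper":1},
  {"dx":0.47,"dy":-0.92,"dz":0,"ax":0,"ay":0,"az":-0.113,"gripper":1},
  {"dx":0.47,"dy":-0.92,"dz":0,"ax":0,"ay":0,"az":-0.113,"gripper":1},
  {"dx":0.47,"dy":-0.92,"dz":0,"ax":0,"ay":0,"az":-0.113,"gripper":1},
])

```text
time_s: 0.65
ee_pos: [0.2134, 0.4895, 0.2393]
orientation: [[-0.767, 0.642, -0.0], [0.642, 0.767, -0.001], [-0.0, -0.001, -1.0]]
ft_force: [0.4, -0.3, 0.5]
grip_width: 0.087
gripper_force: 0.0
```

Emit:
servo_tool([
  {"dx":0.47,"dy":-0.92,"dz":0,"ax":0,"ay":0,"az":-0.113,"gripper":1},
  {"dx":0.47,"dy":-0.92,"dz":0,"ax":0,"ay":0,"az":-0.113,"gripper":1},
  {"dx":0.47,"dy":-0.92,"dz":0,"ax":0,"ay":0,"az":-0.113,"gripper":1},
  {"dx":0.47,"dy":-0.92,"dz":0,"ax":0,"ay":0,"az":-0.113,"gripper":1},
  {"dx":0.56,"dy":-1,"dz":0,"ax":0,"ay":0,"az":-0.113,"gripper":1},
])

```text
time_s: 1.15
ee_pos: [0.2743, 0.3726, 0.2394]
orientation: [[-0.417, 0.909, -0.0], [0.909, 0.417, -0.0], [-0.0, -0.0, -1.0]]
ft_force: [0.3, 0.5, 0.1]
grip_width: 0.087
gripper_force: 0.0
```

Emit:
servo_tool([
  {"dx":0.56,"dy":-1,"dz":0,"ax":0,"ay":0,"az":-0.113,"gripper":1},
  {"dx":0.56,"dy":-1,"dz":0,"ax":0,"ay":0,"az":-0.113,"gripper":1},
  {"dx":0.56,"dy":-1,"dz":0,"ax":0,"ay":0,"az":-0.113,"gripper":1},
  {"dx":0.56,"dy":-1,"dz":0,"ax":0,"ay":0,"az":-0.113,"gripper":1},
  {"dx":0.56,"dy":-1,"dz":0,"ax":0,"ay":0,"az":-0.113,"gripper":1},
])

```text
time_s: 1.65
ee_pos: [0.3445, 0.2475, 0.2395]
orientation: [[0.014, 1.0, -0.0], [1.0, -0.014, -0.0], [-0.0, -0.0, -1.0]]
ft_force: [-0.0, -0.0, -0.4]
grip_width: 0.087
gripper_force: 0.0
```

Emit:
servo_tool([
  {"dx":0.56,"dy":-1,"dz":0,"ax":0,"ay":0,"az":-0.113,"gripper":1},
  {"dx":0.56,"dy":-1,"dz":0,"ax":0,"ay":0,"az":-0.113,"gripper":1},
  {"dx":0.56,"dy":-1,"dz":0,"ax":0,"ay":0,"az":-0.113,"gripper":1},
  {"dx":0.56,"dy":-1,"dz":0,"ax":0,"ay":0,"az":-0.113,"gripper":1},
  {"dx":0.15,"dy":-1,"dz":0,"ax":0,"ay":0,"az":-0.113,"gripper":1},
])

```text
time_s: 2.15
ee_pos: [0.4057, 0.1223, 0.2397]
orientation: [[0.442, 0.897, 0.002], [0.897, -0.442, -0.0], [0.001, 0.002, -1.0]]
ft_force: [-0.1, 0.3, 0.4]
grip_width: 0.0869
gripper_force: 0.0
```

Emit:
servo_tool([
  {"dx":0.15,"dy":-1,"dz":0,"ax":0,"ay":0,"az":-0.113,"gripper":1},
  {"dx":0.15,"dy":-1,"dz":0,"ax":0,"ay":0,"az":-0.113,"gripper":1},
  {"dx":0.15,"dy":-1,"dz":0,"ax":0,"ay":0,"az":-0.113,"gripper":1},
  {"dx":0.15,"dy":-1,"dz":0,"ax":0,"ay":0,"az":-0.113,"gripper":1},
  {"dx":0.15,"dy":-1,"dz":0,"ax":0,"ay":0,"az":-0.113,"gripper":1},
])

```text
time_s: 2.65
ee_pos: [0.4226, -0.0024, 0.2395]
orientation: [[0.784, 0.62, -0.0], [0.62, -0.784, 0.0], [-0.0, -0.0, -1.0]]
ft_force: [-0.0, -0.1, -0.1]
grip_width: 0.0868
gripper_force: 0.0
```

Emit:
servo_tool([
  {"dx":0.15,"dy":-1,"dz":0,"ax":0,"ay":0,"az":-0.113,"gripper":1},
  {"dx":0.15,"dy":-1,"dz":0,"ax":0,"ay":0,"az":-0.113,"gripper":1},
  {"dx":0,"dy":-1,"dz":0,"ax":0,"ay":0,"az":-0.113,"gripper":1},
  {"dx":0,"dy":-1,"dz":0,"ax":0,"ay":0,"az":-0.113,"gripper":1},
  {"dx":0,"dy":-1,"dz":0,"ax":0,"ay":0,"az":-0.113,"gripper":1},
])

```text
time_s: 3.15
ee_pos: [0.43, -0.1274, 0.2394]
orientation: [[0.975, 0.224, -0.0], [0.224, -0.975, 0.0], [-0.0, -0.0, -1.0]]
ft_force: [0.0, 1.0, -0.6]
grip_width: 0.0872
gripper_force: 0.0
```

Emit:
servo_tool([
  {"dx":0,"dy":-1,"dz":0,"ax":0,"ay":0,"az":-0.113,"gripper":1},
  {"dx":0,"dy":-1,"dz":0,"ax":0,"ay":0,"az":-0.113,"gripper":1},
  {"dx":0,"dy":-1,"dz":0,"ax":0,"ay":0,"az":-0.113,"gripper":1},
  {"dx":0,"dy":-1,"dz":0,"ax":0,"ay":0,"az":-0.113,"gripper":1},
  {"dx":0,"dy":-1,"dz":0,"ax":0,"ay":0,"az":-0.113,"gripper":1},
])

```text
time_s: 3.65
ee_pos: [0.4299, -0.2523, 0.2393]
orientation: [[0.976, -0.216, -0.0], [-0.216, -0.976, 0.0], [-0.0, -0.0, -1.0]]
ft_force: [1.1, -0.1, 0.0]
grip_width: 0.0869
gripper_force: 0.0
```

Emit:
servo_tool([
  {"dx":0,"dy":-0.5,"dz":0,"ax":0,"ay":0,"az":-0.113,"gripper":1},
  {"dx":0,"dy":0,"dz":0,"ax":0,"ay":0,"az":0,"gripper":1},
])

```text
time_s: 3.85
ee_pos: [0.4303, -0.2657, 0.2394]
orientation: [[0.954, -0.301, 0.0], [-0.301, -0.954, -0.001], [0.001, 0.001, -1.0]]
ft_force: [-0.3, 0.1, -0.1]
grip_width: 0.0871
gripper_force: 0.0
```

```bash
python3 - <<'E'
from h import *
o=observe();print({k:np.round(v,3).tolist() for k,v in o.items()})
im,d,P=cloud('wrist'); save('w2',im); np.savez('w2',im=im,d=d,P=P)
E
```

```text
{'time_s': 3.85, 'qpos': [-0.774, 0.368, 1.728, -0.0, 1.045, 1.102], 'joint_vel': [0.031, -0.016, 0.04, 0.014, 0.016, -0.051], 'tau': [-0.586, -34.167, -15.947, -0.02, -0.097, 0.264], 'ee_pos': [0.43, -0.266, 0.239], 'orientation': [[0.954, -0.301, 0.0], [-0.301, -0.954, -0.001], [0.001, 0.001, -1.0]], 'ft_force': [-0.349, 0.073, -0.142], 'torque': [-0.018, 0.19, 0.024], 'gripper_force': 0.0, 'grip_width': 0.087}
```

View pics/w2.png

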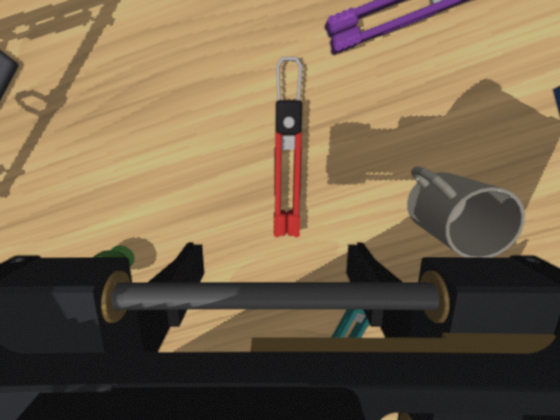

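The wrist view shows the whole tongs: red end at (287,235), tail face at (289,101), ring bar at (290,58). I'll compute positions by ray casting.

```bash
python3 - <<'E'
from h import *
Z=np.load('w2.npz'); im,d,P=Z['im'],Z['d'],Z['P']
def ray(u,v,z):
    o,r,_=pts('wrist',np.zeros(len(u)),u,v); return o+r*((z-o[2])/r[:,2])[:,None]
hsv=cv2.cvtColor(im,cv2.COLOR_RGB2HSV)
H,s,v=[hsv[...,i].astype(int) for i in range(3)]
roi=np.zeros((420,560),bool); roi[40:245,262:316]=1
red=roi&((H<6)|(H>174))&(s>150)
blk=roi&(v<60)&(s<120)
vv,uu=np.nonzero(red|(blk)); q=ray(uu,vv,.024)
X=None
c=q.mean(0); w,V=np.linalg.eigh(np.cov(q[:,:2].T)); a=V[:,1]*np.sign(V[0,1]); n=np.array([-a[1],a[0]])
t=q[:,:2]@a; b=q[:,:2]@n
print('axis',a,np.degrees(np.arctan2(a[1],a[0])),'len',np.percentile(t,[.3,99.7]),np.percentile(b,[1,99]))
vb,ub=np.nonzero(blk); tb=ray(ub,vb,.024)[:,:2]@a; print('tail',np.percentile(tb,[1,99.5]))
vr,ur=np.nonzero(red); qr=ray(ur,vr,.024)[:,:2]@a; print('redend',np.percentile(qr,[.5,99]))
mid=a*(np.percentile(tb,99.5)-.085)+n*np.mean(np.percentile(b,[1,99])); print('mid',mid,'depth z',np.median(P[red][:,2]), np.median(P[blk][:,2]))
# ring: gray pixels low sat above tail
rg=roi&(s<60)&(v>100); rg[100:]=0
vr,ur=np.nonzero(rg); q=ray(ur,vr,.012); t=q[:,:2]@a; bb=q[:,:2]@n
print('ring rows',vr.min(),vr.max(),'t',np.percentile(t,[0,1,99,100]),'b',np.percentile(bb,[1,99]))
col=im[50:72,289]; print(np.c_[np.arange(50,72),col,(ray(np.full(22,289),np.arange(50,72),.012)[:,:2]@a*1000).round(1)].tolist())
print('bench depth check',np.median(P[150:200,220:260,2]))
E
```

```text
axis [ 0.95175711 -0.30685241] -17.869644131633745 len [0.42637195 0.59177815] [-0.14974259 -0.1186474 ]
tail [0.5551416  0.59180909]
redend [0.42638428 0.55522301]
mid [ 0.44118109 -0.28323663] depth z 0.02263247458413678 0.023255121856903926
ring rows 57 99 t [0.59457465 0.59477396 0.63924458 0.63927664] b [-0.14819755 -0.11894041]
[[50.0, 198.0, 170.0, 119.0, 646.3], [51.0, 198.0, 171.0, 120.0, 645.3], [52.0, 198.0, 170.0, 119.0, 644.3], [53.0, 198.0, 170.0, 119.0, 643.3], [54.0, 198.0, 167.0, 117.0, 642.2], [55.0, 193.0, 163.0, 115.0, 641.2], [56.0, 181.0, 156.0, 122.0, 640.2], [57.0, 165.0, 155.0, 144.0, 639.2], [58.0, 168.0, 164.0, 162.0, 638.2], [59.0, 153.0, 149.0, 147.0, 637.2], [60.0, 141.0, 131.0, 118.0, 636.1], [61.0, 167.0, 145.0, 107.0, 635.1], [62.0, 190.0, 162.0, 113.0, 634.1], [63.0, 195.0, 166.0, 116.0, 633.1], [64.0, 196.0, 164.0, 114.0, 632.0], [65.0, 194.0, 161.0, 112.0, 631.0], [66.0, 194.0, 160.0, 112.0, 630.0], [67.0, 196.0, 161.0, 113.0, 628.9], [68.0, 197.0, 162.0, 114.0, 627.9], [69.0, 198.0, 164.0, 115.0, 626.9], [70.0, 197.0, 167.0, 117.0, 625.8], [71.0, 197.0, 170.0, 118.0, 624.8]]
bench depth check -0.000543444350194322
```

Emit:
servo_tool([
  {"dx":0.52,"dy":-0.76,"dz":-1,"ax":0,"ay":0,"az":0,"gripper":1},
  {"dx":0,"dy":0,"dz":-1,"ax":0,"ay":0,"az":0,"gripper":1},
  {"dx":0,"dy":0,"dz":-1,"ax":0,"ay":0,"az":0,"gripper":1},
  {"dx":0,"dy":0,"dz":-1,"ax":0,"ay":0,"az":0,"gripper":1},
  {"dx":0,"dy":0,"dz":-1,"ax":0,"ay":0,"az":0,"gripper":1},
])

```text
time_s: 4.4
ee_pos: [0.4431, -0.2814, 0.1137]
orientation: [[0.955, -0.296, -0.0], [-0.296, -0.955, 0.001], [-0.001, -0.001, -1.0]]
ft_force: [0.4, -0.6, 0.1]
grip_width: 0.0868
gripper_force: 0.0
```

Emit:
servo_tool([
  {"dx":0,"dy":0,"dz":-1,"ax":0,"ay":0,"az":0,"gripper":1},
  {"dx":0,"dy":0,"dz":-1,"ax":0,"ay":0,"az":0,"gripper":1},
  {"dx":0,"dy":0,"dz":-1,"ax":0,"ay":0,"az":0,"gripper":1},
  {"dx":0,"dy":0,"dz":-0.38,"ax":0,"ay":0,"az":0,"gripper":1},
  {"dx":0,"dy":0,"dz":-0.38,"ax":0,"ay":0,"az":0,"gripper":1},
])

```text
time_s: 4.9
ee_pos: [0.4432, -0.282, 0.0201]
orientation: [[0.955, -0.297, -0.001], [-0.297, -0.955, 0.001], [-0.001, -0.001, -1.0]]
ft_force: [-1.0, 1.8, -0.2]
grip_width: 0.0872
gripper_force: 0.0
```

Emit:
servo_tool([
  {"dx":0,"dy":0,"dz":0,"ax":0,"ay":0,"az":0,"gripper":-1},
  {"dx":0,"dy":0,"dz":0,"ax":0,"ay":0,"az":0,"gripper":-1},
  {"dx":0,"dy":0,"dz":0,"ax":0,"ay":0,"az":0,"gripper":-1},
  {"dx":0,"dy":0,"dz":0,"ax":0,"ay":0,"az":0,"gripper":-1},
  {"dx":0,"dy":0,"dz":0,"ax":0,"ay":0,"az":0,"gripper":-1},
], grip_force=45)

```text
time_s: 5.4
ee_pos: [0.4435, -0.2832, 0.0212]
orientation: [[0.954, -0.299, 0.001], [-0.299, -0.954, -0.001], [0.001, 0.001, -1.0]]
ft_force: [-0.3, -0.2, -0.1]
grip_width: 0.0552
gripper_force: 0.0
```

Emit:
servo_tool([
  {"dx":0,"dy":0,"dz":0,"ax":0,"ay":0,"az":0,"gripper":-1},
  {"dx":0,"dy":0,"dz":0,"ax":0,"ay":0,"az":0,"gripper":-1},
  {"dx":0,"dy":0,"dz":0,"ax":0,"ay":0,"az":0,"gripper":-1},
])

```text
time_s: 5.7
ee_pos: [0.4433, -0.2832, 0.0207]
orientation: [[0.954, -0.299, 0.0], [-0.299, -0.954, -0.001], [0.001, 0.0, -1.0]]
ft_force: [-0.7, 0.1, 0.9]
grip_width: 0.0315
gripper_force: 45.0
```

Emit:
servo_tool([
  {"dx":0,"dy":0,"dz":0.6,"ax":0,"ay":0,"az":0,"gripper":-1},
  {"dx":0,"dy":0,"dz":1,"ax":0,"ay":0,"az":0,"gripper":-1},
  {"dx":0,"dy":0,"dz":1,"ax":0,"ay":0,"az":0,"gripper":-1},
  {"dx":0,"dy":0,"dz":1,"ax":0,"ay":0,"az":0,"gripper":-1},
  {"dx":0,"dy":0,"dz":1,"ax":0,"ay":0,"az":0,"gripper":-1},
])

```text
time_s: 6.2
ee_pos: [0.4428, -0.2825, 0.1362]
orientation: [[0.954, -0.299, -0.001], [-0.299, -0.954, 0.001], [-0.001, -0.001, -1.0]]
ft_force: [0.5, 0.4, -1.2]
grip_width: 0.0319
gripper_force: 45.0
```

Emit:
servo_tool([
  {"dx":0,"dy":1,"dz":1,"ax":0,"ay":0,"az":0.093,"gripper":-1},
  {"dx":0,"dy":1,"dz":1,"ax":0,"ay":0,"az":0.093,"gripper":-1},
  {"dx":0,"dy":1,"dz":1,"ax":0,"ay":0,"az":0.093,"gripper":-1},
  {"dx":0,"dy":1,"dz":0.4,"ax":0,"ay":0,"az":0.093,"gripper":-1},
  {"dx":0,"dy":1,"dz":0,"ax":0,"ay":0,"az":0.093,"gripper":-1},
])

```text
time_s: 6.7
ee_pos: [0.4438, -0.1573, 0.2221]
orientation: [[0.998, 0.065, 0.003], [0.065, -0.998, -0.002], [0.003, 0.002, -1.0]]
ft_force: [0.3, 0.2, -1.9]
grip_width: 0.0318
gripper_force: 45.0
```

Emit:
servo_tool([
  {"dx":0,"dy":1,"dz":0,"ax":0,"ay":0,"az":0.093,"gripper":-1},
  {"dx":0,"dy":1,"dz":0,"ax":0,"ay":0,"az":0.093,"gripper":-1},
  {"dx":0,"dy":1,"dz":0,"ax":0,"ay":0,"az":0.093,"gripper":-1},
  {"dx":0,"dy":1,"dz":0,"ax":0,"ay":0,"az":0.093,"gripper":-1},
  {"dx":0,"dy":1,"dz":0,"ax":0,"ay":0,"az":0.093,"gripper":-1},
])

```text
time_s: 7.2
ee_pos: [0.4426, -0.0317, 0.2203]
orientation: [[0.909, 0.417, -0.001], [0.417, -0.909, 0.0], [-0.001, -0.001, -1.0]]
ft_force: [-0.8, -0.6, -0.8]
grip_width: 0.0314
gripper_force: 45.0
```

Emit:
servo_tool([
  {"dx":0,"dy":0.6,"dz":0,"ax":0,"ay":0,"az":0.093,"gripper":-1},
  {"dx":0,"dy":0.6,"dz":0,"ax":0,"ay":0,"az":0.093,"gripper":-1},
  {"dx":0,"dy":0,"dz":0,"ax":0,"ay":0,"az":0,"gripper":-1},
])

```text
time_s: 7.5
ee_pos: [0.4422, -0.0013, 0.2202]
orientation: [[0.839, 0.544, -0.002], [0.544, -0.839, 0.001], [-0.001, -0.002, -1.0]]
ft_force: [-0.5, 0.1, -0.7]
grip_width: 0.0316
gripper_force: 45.0
```

```bash
python3 - <<'E'
from h import *
o=observe();print({k:np.round(v,3).tolist() for k,v in o.items()})
print(camera_params('wrist'))
im,d,P=cloud('wrist'); save('w3',im); np.savez('w3',im=im,d=d,P=P,**{k:np.array(v) for k,v in camera_params('wrist').items()})
E
```

```text
{'time_s': 7.5, 'qpos': [-0.257, 0.314, 1.894, 0.0, 0.935, 0.738], 'joint_vel': [-0.034, 0.003, -0.014, -0.023, -0.01, 0.031], 'tau': [0.594, -30.531, -14.185, 0.192, -0.041, -0.151], 'ee_pos': [0.442, -0.001, 0.22], 'orientation': [[0.839, 0.544, -0.002], [0.544, -0.839, 0.001], [-0.001, -0.002, -1.0]], 'ft_force': [-0.458, 0.11, -0.664], 'torque': [-0.066, 0.155, -0.01], 'gripper_force': 44.974, 'grip_width': 0.032}
{'vertical_fov': 71.21376747312345, 'cx': 274.7737581890214, 'cy': 210.17378639166432, 'k1': 0.019535191511674283, 'origin': array([0.50927492, 0.04318072, 0.36469809]), 'rotation': array([[ 5.44624812e-01, -8.02008064e-01, -2.45289378e-01],
       [-8.38679281e-01, -5.21137291e-01, -1.58218167e-01],
       [-9.37196198e-04,  2.91888659e-01, -9.56451845e-01]])}
```

View pics/w3.png

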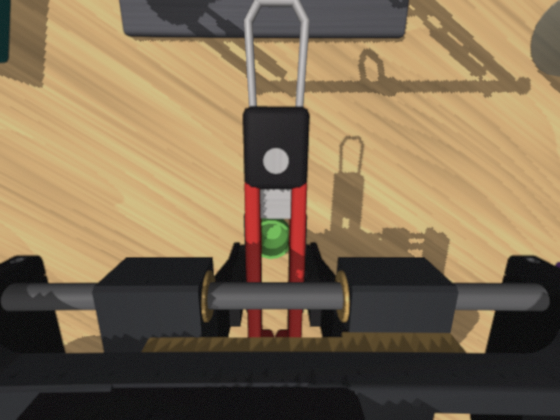

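The wrist view shows the tongs held square in the jaws, with the bar at about (276,2) and the tail at row 107. Next I'll pitch the ring end up 30° and look at the hook.

Emit:
servo_tool([
  {"dx":0,"dy":0,"dz":0,"ax":0.073,"ay":-0.112,"az":0,"gripper":-1},
  {"dx":0,"dy":0,"dz":0,"ax":0.073,"ay":-0.112,"az":0,"gripper":-1},
  {"dx":0,"dy":0,"dz":0,"ax":0.073,"ay":-0.112,"az":0,"gripper":-1},
  {"dx":0,"dy":0,"dz":0,"ax":0.073,"ay":-0.112,"az":0,"gripper":-1},
  {"dx":0,"dy":0,"dz":0,"ax":0.073,"ay":-0.112,"az":0,"gripper":-1},
])

```text
time_s: 8.05
ee_pos: [0.4427, -0.0031, 0.2204]
orientation: [[0.738, 0.543, 0.4], [0.475, -0.84, 0.263], [0.479, -0.004, -0.878]]
ft_force: [0.3, 0.4, -1.5]
grip_width: 0.0317
gripper_force: 45.0
```

Emit:
servo_tool([
  {"dx":0,"dy":0,"dz":0,"ax":0,"ay":0,"az":0,"gripper":-1},
])

```text
time_s: 8.15
ee_pos: [0.4411, -0.0032, 0.2192]
orientation: [[0.743, 0.54, 0.395], [0.471, -0.842, 0.264], [0.475, -0.01, -0.88]]
ft_force: [-0.2, -0.4, -0.9]
grip_width: 0.0314
gripper_force: 45.0
```

```bash
python3 - <<'E'
from h import *
Z=np.load('w3.npz'); d3=Z['d']; 
for v in range(0,8): print(v,Z['im'][v,276].tolist(),round(float(d3[v,276]),3),end=' | ')
print()
p={k:Z[k] for k in('origin','rotation','cx','cy','k1','vertical_fov')}
u=np.array([276.]);o,r,_=pts('wrist',np.zeros(1),u,np.array([2.]),p)
q=(o+r*((.2115-o[2])/r[:,2])[:,None])[0]; R=np.array([[.839,.544,-.002],[.544,-.839,.001],[-.001,-.002,-1]]); print('bar in tool',R.T@(q-[.4422,-.0013,.2202]))
o=observe();print({k:np.round(v,3).tolist() for k,v in o.items() if k in('qpos','ee_pos','orientation','ft_force')})
im,d,P=cloud('wrist'); save('w4',im); p=camera_params('wrist');np.savez('w4',im=im,d=d,P=P,**{k:np.array(v) for k,v in p.items()})
E
```

```text
0 [178, 174, 174] 0.131 | 1 [169, 166, 165] 0.131 | 2 [158, 155, 154] 0.132 | 3 [139, 137, 135] 0.131 | 4 [114, 113, 111] 0.131 | 5 [90, 89, 88] 0.132 | 6 [77, 76, 76] 0.132 | 7 [79, 78, 81] 0.306 | 
bar in tool [0.13058007 0.00089107 0.00855023]
{'qpos': [-0.574, 0.253, 2.173, 0.786, 0.663, -0.191], 'ee_pos': [0.441, -0.003, 0.219], 'orientation': [[0.743, 0.54, 0.395], [0.471, -0.842, 0.264], [0.475, -0.01, -0.88]], 'ft_force': [-0.234, -0.42, -0.915]}
```

View pics/w4.png

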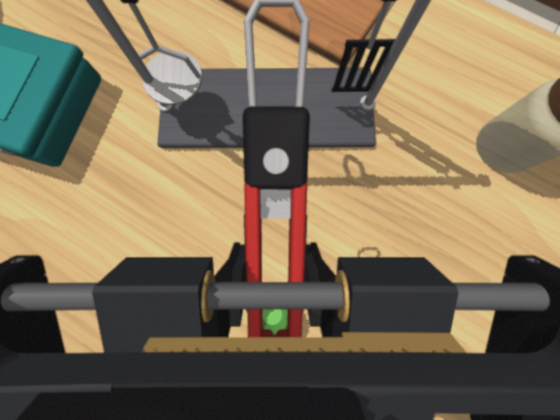

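The bar is at about (0.1306, 0.001, 0.0085) in the tool frame, but the hook is still out of view (only the stand's foot is, around (270,110)). I'll pitch further for a look at the hook.

Emit:
servo_tool([
  {"dx":0,"dy":0,"dz":0,"ax":0.073,"ay":-0.112,"az":0,"gripper":-1},
  {"dx":0,"dy":0,"dz":0,"ax":0.073,"ay":-0.112,"az":0,"gripper":-1},
  {"dx":0,"dy":0,"dz":0,"ax":0.073,"ay":-0.112,"az":0,"gripper":-1},
  {"dx":0,"dy":0,"dz":0,"ax":0.073,"ay":-0.112,"az":0,"gripper":-1},
  {"dx":0,"dy":0,"dz":0,"ax":0.073,"ay":-0.112,"az":0,"gripper":-1},
])

```text
time_s: 8.7
ee_pos: [0.4423, -0.0005, 0.2192]
orientation: [[0.476, 0.557, 0.681], [0.31, -0.831, 0.463], [0.823, -0.009, -0.568]]
ft_force: [0.0, -0.3, -2.1]
grip_width: 0.0317
gripper_force: 45.0
```

Emit:
servo_tool([
  {"dx":0,"dy":0,"dz":0,"ax":0,"ay":0,"az":0,"gripper":-1},
  {"dx":0,"dy":0,"dz":0,"ax":0,"ay":0,"az":0,"gripper":-1},
])

```text
time_s: 8.9
ee_pos: [0.4418, -0.0004, 0.218]
orientation: [[0.483, 0.555, 0.677], [0.307, -0.832, 0.463], [0.82, -0.016, -0.572]]
ft_force: [-0.3, -0.3, -1.5]
grip_width: 0.0315
gripper_force: 45.0
```

```bash
python3 - <<'E'
from h import *
o=observe();print({k:np.round(v,3).tolist() for k,v in o.items() if k in('qpos','ee_pos','orientation','ft_force')})
p=camera_params('wrist');im,d,P=cloud('wrist'); save('w5',im); np.savez('w5',im=im,d=d,P=P,**{k:np.array(v) for k,v in p.items()})
hsv=cv2.cvtColor(im,cv2.COLOR_RGB2HSV);H,s,v=[hsv[...,i].astype(int) for i in range(3)]
x,y,z=P[...,0],P[...,1],P[...,2]
og=(H>4)&(H<18)&(s>140)&(v>100)&(z>.24)&(z<.33)&(np.hypot(x-.62,y-.13)<.08)
if og.any():
    vv,uu=np.nonzero(og); print(og.sum(),uu.min(),uu.max(),vv.min(),vv.max(),np.median(P[og],0)); 
    for k in range(vv.min(),vv.max()+1,3):
        m=og[k]; print(k,np.nonzero(m)[0].min(),np.nonzero(m)[0].max(),np.median(P[k][m],0).round(4)) if m.any() else 0
E
```

```text
{'qpos': [-0.905, 0.499, 2.418, 1.48, 0.964, -1.277], 'ee_pos': [0.442, -0.0, 0.218], 'orientation': [[0.483, 0.555, 0.677], [0.307, -0.832, 0.463], [0.82, -0.016, -0.572]], 'ft_force': [-0.268, -0.285, -1.535]}
62 261 265 7 21 [0.60994502 0.12333894 0.27360463]
7 262 264 [0.611  0.1242 0.278 ]
10 261 265 [0.6099 0.1238 0.2763]
13 262 265 [0.6102 0.1233 0.2739]
16 262 265 [0.6097 0.123  0.272 ]
19 262 265 [0.6096 0.1231 0.2697]
```

View pics/w5.png

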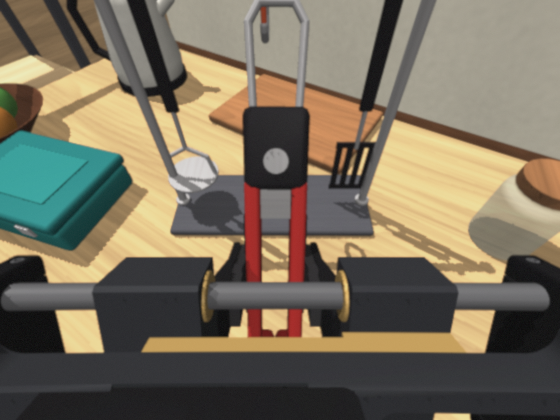

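The orange gate shows at (264,15) on our side, and its face is at about (0.610, 0.1235, 0.275). I'll return to 30° pitch, moving to about 25 mm in front of the gate.

Emit:
servo_tool([
  {"dx":0.36,"dy":0.37,"dz":0,"ax":-0.06,"ay":0.094,"az":0,"gripper":-1},
  {"dx":0.36,"dy":0.37,"dz":0,"ax":-0.06,"ay":0.094,"az":0,"gripper":-1},
  {"dx":0.36,"dy":0.37,"dz":0,"ax":-0.06,"ay":0.094,"az":0,"gripper":-1},
  {"dx":0.36,"dy":0.37,"dz":0,"ax":-0.06,"ay":0.094,"az":0,"gripper":-1},
  {"dx":0.36,"dy":0.37,"dz":0,"ax":-0.06,"ay":0.094,"az":0,"gripper":-1},
])

```text
time_s: 9.45
ee_pos: [0.4818, 0.0445, 0.2204]
orientation: [[0.709, 0.554, 0.436], [0.459, -0.832, 0.312], [0.535, -0.021, -0.844]]
ft_force: [-0.4, -0.4, -1.6]
grip_width: 0.0319
gripper_force: 45.0
```

Emit:
servo_tool([
  {"dx":0,"dy":0,"dz":0,"ax":0,"ay":0,"az":0,"gripper":-1},
  {"dx":0,"dy":0,"dz":0,"ax":0,"ay":0,"az":0,"gripper":-1},
  {"dx":0,"dy":0,"dz":0,"ax":0,"ay":0,"az":0,"gripper":-1},
])

```text
time_s: 9.75
ee_pos: [0.4801, 0.0433, 0.2178]
orientation: [[0.711, 0.553, 0.434], [0.455, -0.833, 0.316], [0.536, -0.027, -0.844]]
ft_force: [0.4, -0.6, -1.7]
grip_width: 0.0315
gripper_force: 45.0
```

```bash
cat >> h.py <<'E'
from scipy.spatial.transform import Rotation as Ro
A=np.radians(32.8); U=np.array([np.cos(A),np.sin(A),0]); W=np.array([0,0,1.]); Y=np.array([U[1],-U[0],0])
BAR=np.array([.1306,.001,.0085]); MOUTH=np.array([.610,.1235,.275])
def goal(th,bar):
    c,s=np.cos(np.radians(th)),np.sin(np.radians(th))
    R=np.c_[c*U+s*W,Y,s*U-c*W]; return R,bar-R@BAR
def rep(th,bar):
    o=observe(); R=np.array(o['orientation']); p=np.array(o['ee_pos'])
    b=p+R@BAR-MOUTH; print('t',o['time_s'],'bar rel mouth u,lat,z mm',(np.array([b@U,b@Y,b[2]])*1e3).round(1),'pitch',np.degrees(np.arcsin(R[2,0])).round(1),'F',(np.array(o['ft_force'])@np.c_[U,Y,W]).round(2),'q',np.round(o['qpos'],2))
    Rg,pg=goal(th,bar); print('rows d',((pg-p)/.025).round(3),'rot',(Ro.from_matrix(Rg@R.T).as_rotvec()/(np.pi/4)).round(3))
E
python3 -c "
from h import *
rep(30,MOUTH-.015*U)"
```

```text
t 9.75 bar rel mouth u,lat,z mm [-37.8  -1.8   5.6] pitch 32.4 F [-0.03  0.72 -1.72] q [-0.45  0.31  2.14  0.94  0.63 -0.22]
rows d [ 0.725  0.375 -0.03 ] rot [-0.058  0.026 -0.017]
```

Emit:
servo_tool([
  {"dx":0.36,"dy":0.19,"dz":-0.015,"ax":-0.029,"ay":0.013,"az":-0.008,"gripper":-1},
  {"dx":0.36,"dy":0.19,"dz":-0.015,"ax":-0.029,"ay":0.013,"az":-0.008,"gripper":-1},
  {"dx":0,"dy":0,"dz":0,"ax":0,"ay":0,"az":0,"gripper":-1},
  {"dx":0,"dy":0,"dz":0,"ax":0,"ay":0,"az":0,"gripper":-1},
])

```text
time_s: 10.15
ee_pos: [0.498, 0.0521, 0.2162]
orientation: [[0.729, 0.542, 0.419], [0.469, -0.84, 0.272], [0.499, -0.002, -0.866]]
ft_force: [0.7, -0.2, -0.4]
grip_width: 0.0316
gripper_force: 45.0
```

```bash
python3 - <<'E'
from h import *
for f,pp,R in(('w3',[.4422,-.0013,.2202],[[.839,.544,-.002],[.544,-.839,.001],[-.001,-.002,-1]]),('w5',[.4418,-.0004,.218],[[.483,.555,.677],[.307,-.832,.463],[.82,-.016,-.572]])):
    Z=np.load(f+'.npz'); R=np.array(R)
    q=(Z['P']-np.array(pp))@R
    print(f,'bar',[q[v,276].round(4).tolist() for v in (0,1,2,3,4,5)],'housing',q[130:180,262:290].reshape(-1,3).mean(0).round(4))
rep(30,MOUTH-.005*U)
im,d=grab_frame('scene'); save('s6',cv2.resize(im[130:230,290:423],None,fx=6,fy=6,interpolation=2))
E
```

```text
w3 bar [[0.131, -0.0005, 0.0073], [0.1307, -0.0005, 0.0075], [0.1306, -0.0004, 0.0082], [0.1299, -0.0005, 0.0074], [0.1297, -0.0004, 0.0078], [0.1295, -0.0004, 0.0085]] housing [ 0.065  -0.0006 -0.0038]
w5 bar [[0.0797, -0.001, -0.1445], [0.1306, -0.0005, 0.0091], [0.13, -0.0005, 0.0086], [0.1294, -0.0005, 0.0077], [0.1292, -0.0005, 0.0084], [0.1288, -0.0005, 0.0082]] housing [ 0.0643 -0.0006 -0.0032]
t 10.15 bar rel mouth u,lat,z mm [-15.4   0.4  -0.9] pitch 30.0 F [ 0.53  0.55 -0.44] q [-0.37  0.32  2.09  0.84  0.58 -0.05]
rows d [0.343 0.238 0.033] rot [-0.001 -0.002 -0.   ]
```

View pics/s6.png

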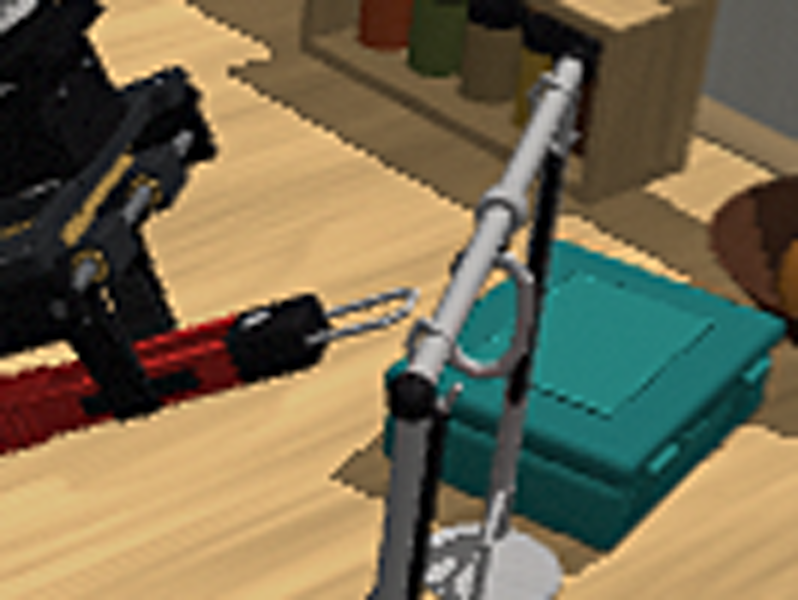

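The ring bar (at crop (412,295)) lines up with the hook, about 15 mm short of the gate. I'll raise it 2 mm and creep in.

Emit:
servo_tool([
  {"dx":0.135,"dy":0.087,"dz":0.04,"ax":0,"ay":0,"az":0,"gripper":-1},
  {"dx":0.135,"dy":0.087,"dz":0.04,"ax":0,"ay":0,"az":0,"gripper":-1},
  {"dx":0,"dy":0,"dz":0,"ax":0,"ay":0,"az":0,"gripper":-1},
  {"dx":0,"dy":0,"dz":0,"ax":0,"ay":0,"az":0,"gripper":-1},
])

```text
time_s: 10.6
ee_pos: [0.5057, 0.0567, 0.2188]
orientation: [[0.728, 0.542, 0.42], [0.47, -0.84, 0.271], [0.5, -0.0, -0.866]]
ft_force: [0.7, -0.1, -0.2]
grip_width: 0.0318
gripper_force: 45.0
```

```bash
sed -i 's/BAR=.*; MOUTH/BAR=np.array([.1295,.0,.009]); MOUTH/' h.py; python3 -c "
from h import *
rep(30,MOUTH-.003*U)"
```

```text
t 10.6 bar rel mouth u,lat,z mm [-7.2 -0.4  0.7] pitch 30.0 F [ 0.51  0.42 -0.19] q [-0.35  0.32  2.07  0.82  0.58 -0.01]
rows d [ 0.148  0.08  -0.03 ] rot [ 0.    -0.    -0.001]
```

Emit:
servo_tool([
  {"dx":0.042,"dy":0.027,"dz":0,"ax":0,"ay":0,"az":0,"gripper":-1},
  {"dx":0.042,"dy":0.027,"dz":0,"ax":0,"ay":0,"az":0,"gripper":-1},
  {"dx":0,"dy":0,"dz":0,"ax":0,"ay":0,"az":0,"gripper":-1},
])

```text
time_s: 10.9
ee_pos: [0.5079, 0.0581, 0.2188]
orientation: [[0.728, 0.542, 0.42], [0.47, -0.84, 0.271], [0.5, 0.0, -0.866]]
ft_force: [-0.7, -0.7, -1.9]
grip_width: 0.0316
gripper_force: 45.0
```

Emit:
servo_tool([
  {"dx":0.042,"dy":0.027,"dz":0,"ax":0,"ay":0,"az":0,"gripper":-1},
  {"dx":0.042,"dy":0.027,"dz":0,"ax":0,"ay":0,"az":0,"gripper":-1},
  {"dx":0,"dy":0,"dz":0,"ax":0,"ay":0,"az":0,"gripper":-1},
])

```text
time_s: 11.2
ee_pos: [0.5095, 0.0594, 0.2185]
orientation: [[0.728, 0.542, 0.419], [0.47, -0.84, 0.271], [0.499, -0.0, -0.867]]
ft_force: [-2.5, -2.0, -1.3]
grip_width: 0.0316
gripper_force: 45.0
```

Emit:
servo_tool([
  {"dx":0.042,"dy":0.027,"dz":0,"ax":0,"ay":0,"az":0,"gripper":-1},
  {"dx":0.042,"dy":0.027,"dz":0,"ax":0,"ay":0,"az":0,"gripper":-1},
  {"dx":0,"dy":0,"dz":0,"ax":0,"ay":0,"az":0,"gripper":-1},
])

```text
time_s: 11.5
ee_pos: [0.5116, 0.0608, 0.2184]
orientation: [[0.728, 0.542, 0.419], [0.47, -0.84, 0.271], [0.499, -0.001, -0.867]]
ft_force: [-2.3, -2.1, -2.6]
grip_width: 0.0312
gripper_force: 45.0
```

```bash
python3 -c "
from h import *
rep(30,MOUTH+.008*U)"
```

```text
t 11.5 bar rel mouth u,lat,z mm [ 0.  -0.6  0.3] pitch 29.9 F [-3.06  0.47 -2.65] q [-0.33  0.33  2.06  0.81  0.57  0.01]
rows d [ 0.282  0.154 -0.016] rot [ 0.    -0.001 -0.001]
```

Gate contact came at u ≈ −3.5 mm, with the force at about 3 N. I'll continue in.

Emit:
servo_tool([
  {"dx":0.042,"dy":0.027,"dz":0,"ax":0,"ay":0,"az":0,"gripper":-1},
  {"dx":0.042,"dy":0.027,"dz":0,"ax":0,"ay":0,"az":0,"gripper":-1},
  {"dx":0,"dy":0,"dz":0,"ax":0,"ay":0,"az":0,"gripper":-1},
])

```text
time_s: 11.8
ee_pos: [0.5139, 0.0622, 0.2185]
orientation: [[0.728, 0.542, 0.419], [0.47, -0.84, 0.271], [0.499, -0.0, -0.866]]
ft_force: [-2.5, -2.5, -3.7]
grip_width: 0.0317
gripper_force: 45.0
```

Emit:
servo_tool([
  {"dx":0.042,"dy":0.027,"dz":0,"ax":0,"ay":0,"az":0,"gripper":-1},
  {"dx":0.042,"dy":0.027,"dz":0,"ax":0,"ay":0,"az":0,"gripper":-1},
  {"dx":0,"dy":0,"dz":0,"ax":0,"ay":0,"az":0,"gripper":-1},
  {"dx":0,"dy":0,"dz":0,"ax":0,"ay":0,"az":0,"gripper":-1},
])

```text
time_s: 12.2
ee_pos: [0.516, 0.0635, 0.2187]
orientation: [[0.728, 0.542, 0.42], [0.47, -0.84, 0.271], [0.5, -0.0, -0.866]]
ft_force: [-3.4, -2.1, -3.6]
grip_width: 0.0313
gripper_force: 45.0
```

```bash
python3 -c "
from h import *
rep(30,MOUTH+.008*U)"
```

```text
t 12.2 bar rel mouth u,lat,z mm [ 5.2 -0.6  0.6] pitch 30.0 F [-3.96 -0.05 -3.56] q [-0.32  0.33  2.05  0.81  0.57  0.03]
rows d [ 0.105  0.044 -0.025] rot [-0.    -0.001 -0.001]
```

Emit:
servo_tool([
  {"dx":0.034,"dy":0.022,"dz":0,"ax":0,"ay":0,"az":0,"gripper":-1},
  {"dx":0,"dy":0,"dz":0,"ax":0,"ay":0,"az":0,"gripper":-1},
  {"dx":0,"dy":0,"dz":0,"ax":0,"ay":0,"az":0,"gripper":-1},
])

```text
time_s: 12.5
ee_pos: [0.517, 0.0641, 0.2187]
orientation: [[0.728, 0.542, 0.42], [0.47, -0.84, 0.271], [0.5, -0.0, -0.866]]
ft_force: [-3.4, -1.7, -4.2]
grip_width: 0.0318
gripper_force: 45.0
```

Emit:
servo_tool([
  {"dx":0.017,"dy":0.011,"dz":0,"ax":0,"ay":0,"az":0,"gripper":-1},
  {"dx":0,"dy":0,"dz":0,"ax":0,"ay":0,"az":0,"gripper":-1},
  {"dx":0,"dy":0,"dz":0,"ax":0,"ay":0,"az":0,"gripper":-1},
])

```text
time_s: 12.8
ee_pos: [0.5174, 0.0643, 0.2188]
orientation: [[0.728, 0.542, 0.42], [0.47, -0.84, 0.271], [0.5, -0.0, -0.866]]
ft_force: [-4.5, -3.0, -3.6]
grip_width: 0.0317
gripper_force: 45.0
```

```bash
python3 -c "
from h import *
rep(30,MOUTH+.008*U)"
```

```text
t 12.8 bar rel mouth u,lat,z mm [ 6.8 -0.5  0.7] pitch 30.0 F [-5.45  0.06 -3.59] q [-0.32  0.33  2.04  0.81  0.57  0.03]
rows d [ 0.051  0.013 -0.029] rot [-0.    -0.    -0.001]
```

Emit:
servo_tool([
  {"dx":0,"dy":0,"dz":-0.05,"ax":0,"ay":0,"az":0,"gripper":-1},
  {"dx":0,"dy":0,"dz":-0.05,"ax":0,"ay":0,"az":0,"gripper":-1},
  {"dx":0,"dy":0,"dz":0,"ax":0,"ay":0,"az":0,"gripper":-1},
])

```text
time_s: 13.1
ee_pos: [0.5179, 0.0642, 0.2166]
orientation: [[0.728, 0.542, 0.421], [0.469, -0.841, 0.271], [0.501, 0.0, -0.866]]
ft_force: [-4.3, -2.1, -1.1]
grip_width: 0.0318
gripper_force: 45.0
```

Emit:
servo_tool([
  {"dx":0,"dy":0,"dz":-0.05,"ax":0,"ay":0,"az":0,"gripper":-1},
  {"dx":0,"dy":0,"dz":-0.05,"ax":0,"ay":0,"az":0,"gripper":-1},
  {"dx":0,"dy":0,"dz":0,"ax":0,"ay":0,"az":0,"gripper":-1},
])

```text
time_s: 13.4
ee_pos: [0.5179, 0.064, 0.2139]
orientation: [[0.728, 0.541, 0.421], [0.469, -0.841, 0.271], [0.5, 0.0, -0.866]]
ft_force: [-3.7, -2.9, -1.1]
grip_width: 0.0313
gripper_force: 45.0
```

Emit:
servo_tool([
  {"dx":0,"dy":0,"dz":-0.05,"ax":0,"ay":0,"az":0,"gripper":-1},
  {"dx":0,"dy":0,"dz":-0.05,"ax":0,"ay":0,"az":0,"gripper":-1},
  {"dx":0,"dy":0,"dz":0,"ax":0,"ay":0,"az":0,"gripper":-1},
])

```text
time_s: 13.7
ee_pos: [0.5175, 0.0642, 0.2111]
orientation: [[0.728, 0.542, 0.42], [0.469, -0.84, 0.271], [0.5, -0.0, -0.866]]
ft_force: [-1.1, -2.9, -1.1]
grip_width: 0.0314
gripper_force: 45.0
```

```bash
python3 -c "
from h import *
rep(30,MOUTH+.008*U)"
```

```text
t 13.7 bar rel mouth u,lat,z mm [ 6.8 -0.2 -6.9] pitch 30.0 F [-2.49  1.82 -1.11] q [-0.32  0.35  2.05  0.83  0.55 -0.  ]
rows d [0.045 0.018 0.276] rot [ 0. -0. -0.]
```

No nose contact. I'll keep going down, drifting slightly toward the bowl.

Emit:
servo_tool([
  {"dx":0,"dy":0,"dz":-0.06,"ax":0,"ay":0,"az":0,"gripper":-1},
  {"dx":0,"dy":0,"dz":-0.06,"ax":0,"ay":0,"az":0,"gripper":-1},
  {"dx":0,"dy":0,"dz":0,"ax":0,"ay":0,"az":0,"gripper":-1},
])

```text
time_s: 14.0
ee_pos: [0.5172, 0.0643, 0.2079]
orientation: [[0.728, 0.542, 0.419], [0.47, -0.84, 0.271], [0.499, -0.0, -0.866]]
ft_force: [-1.0, -1.6, -2.0]
grip_width: 0.0314
gripper_force: 45.0
```

Emit:
servo_tool([
  {"dx":0.04,"dy":0.026,"dz":-0.06,"ax":0,"ay":0,"az":0,"gripper":-1},
  {"dx":0.04,"dy":0.026,"dz":-0.06,"ax":0,"ay":0,"az":0,"gripper":-1},
  {"dx":0,"dy":0,"dz":0,"ax":0,"ay":0,"az":0,"gripper":-1},
])

```text
time_s: 14.3
ee_pos: [0.5202, 0.0656, 0.2054]
orientation: [[0.727, 0.542, 0.421], [0.469, -0.84, 0.271], [0.501, 0.0, -0.866]]
ft_force: [-0.5, 0.5, -1.8]
grip_width: 0.0314
gripper_force: 45.0
```

Emit:
servo_tool([
  {"dx":0.04,"dy":0.026,"dz":-0.06,"ax":0,"ay":0,"az":0,"gripper":-1},
  {"dx":0.04,"dy":0.026,"dz":-0.06,"ax":0,"ay":0,"az":0,"gripper":-1},
  {"dx":0,"dy":0,"dz":0,"ax":0,"ay":0,"az":0,"gripper":-1},
])

```text
time_s: 14.6
ee_pos: [0.5217, 0.0669, 0.2022]
orientation: [[0.728, 0.542, 0.42], [0.469, -0.84, 0.271], [0.5, -0.0, -0.866]]
ft_force: [-0.7, 0.1, -0.2]
grip_width: 0.0319
gripper_force: 45.0
```

```bash
python3 -c "
from h import *
rep(30,MOUTH+.015*U-.019*W)"
```

```text
t 14.6 bar rel mouth u,lat,z mm [ 11.8  -0.4 -15.9] pitch 30.0 F [-0.53 -0.44 -0.15] q [-0.31  0.37  2.05  0.86  0.53 -0.03]
rows d [ 0.116  0.06  -0.125] rot [-0.    -0.    -0.001]
```

The gate has shut behind the bar and the forces are gone. Next I'll swing the tongs to vertical about the bar.

```bash
python3 -c "
from h import *
b=MOUTH+.014*U-.018*W
p=np.array(observe()['ee_pos'])
for t in range(34,91,4):
    g=goal(t,b)[1]; print(t,((g-p)/.025).round(3),g.round(3)); p=g
print((4/45*Y).round(4))"
```

```text
34 [ 0.225  0.13  -0.405] [0.527 0.07  0.192]
38 [ 0.162  0.104 -0.307] [0.531 0.073 0.184]
42 [ 0.179  0.115 -0.293] [0.536 0.076 0.177]
46 [ 0.196  0.126 -0.278] [0.541 0.079 0.17 ]
50 [ 0.212  0.136 -0.261] [0.546 0.082 0.164]
54 [ 0.226  0.146 -0.242] [0.552 0.086 0.158]
58 [ 0.24   0.155 -0.223] [0.558 0.09  0.152]
62 [ 0.253  0.163 -0.203] [0.564 0.094 0.147]
66 [ 0.264  0.17  -0.181] [0.571 0.098 0.142]
70 [ 0.274  0.176 -0.159] [0.577 0.103 0.138]
74 [ 0.283  0.182 -0.136] [0.584 0.107 0.135]
78 [ 0.29   0.187 -0.112] [0.592 0.112 0.132]
82 [ 0.296  0.191 -0.088] [0.599 0.116 0.13 ]
86 [ 0.3    0.193 -0.063] [0.607 0.121 0.128]
90 [ 0.303  0.195 -0.038] [0.614 0.126 0.128]
[ 0.0482 -0.0747  0.    ]
```

Emit:
servo_tool([
  {"dx":0.225,"dy":0.13,"dz":-0.405,"ax":0.048,"ay":-0.075,"az":0,"gripper":-1},
  {"dx":0.162,"dy":0.104,"dz":-0.307,"ax":0.048,"ay":-0.075,"az":0,"gripper":-1},
  {"dx":0.179,"dy":0.115,"dz":-0.293,"ax":0.048,"ay":-0.075,"az":0,"gripper":-1},
  {"dx":0,"dy":0,"dz":0,"ax":0,"ay":0,"az":0,"gripper":-1},
])

```text
time_s: 15.0
ee_pos: [0.5318, 0.0757, 0.1795]
orientation: [[0.646, 0.544, 0.535], [0.413, -0.839, 0.355], [0.642, -0.008, -0.767]]
ft_force: [-1.0, -0.8, -1.5]
grip_width: 0.0314
gripper_force: 45.0
```

```bash
python3 -c "
from h import *
rep(42,MOUTH+.014*U-.018*W)"
```

```text
t 15.0 bar rel mouth u,lat,z mm [ 13.5  -1.8 -19.3] pitch 39.9 F [-1.33  0.15 -1.52] q [-0.37  0.47  2.15  1.47  0.55 -0.69]
rows d [ 0.159  0.    -0.099] rot [ 0.016 -0.044 -0.004]
```

```bash
cat >> h.py <<'E'
def plan(angs,bar):
    o=observe(); p=np.array(o['ee_pos']); R=np.array(o['orientation'])
    for t in angs:
        Rg,g=goal(t,bar); print(t,((g-p)/.025).round(3),(Ro.from_matrix(Rg@R.T).as_rotvec()/(np.pi/4)).round(3)); p,R=g,Rg
E
python3 -c "
from h import *
plan([43,47,51,55,59,63,67,71,75],MOUTH+.014*U-.018*W)"
```

```text
43 [ 0.207  0.031 -0.17 ] [ 0.028 -0.063 -0.004]
47 [ 0.2    0.129 -0.273] [ 0.048 -0.075  0.   ]
51 [ 0.216  0.139 -0.256] [ 0.048 -0.075  0.   ]
55 [ 0.23   0.148 -0.238] [ 0.048 -0.075  0.   ]
59 [ 0.243  0.157 -0.218] [ 0.048 -0.075 -0.   ]
63 [ 0.256  0.165 -0.197] [ 0.048 -0.075  0.   ]
67 [ 0.267  0.172 -0.176] [ 0.048 -0.075 -0.   ]
71 [ 0.276  0.178 -0.153] [ 0.048 -0.075  0.   ]
75 [ 0.284  0.183 -0.13 ] [ 0.048 -0.075 -0.   ]
```

Emit:
servo_tool([
  {"dx":0.207,"dy":0.031,"dz":-0.17,"ax":0.028,"ay":-0.063,"az":-0.004,"gripper":-1},
  {"dx":0.2,"dy":0.129,"dz":-0.273,"ax":0.048,"ay":-0.075,"az":0,"gripper":-1},
  {"dx":0.216,"dy":0.139,"dz":-0.256,"ax":0.048,"ay":-0.075,"az":0,"gripper":-1},
  {"dx":0,"dy":0,"dz":0,"ax":0,"ay":0,"az":0,"gripper":-1},
])

```text
time_s: 15.4
ee_pos: [0.5479, 0.0834, 0.1618]
orientation: [[0.529, 0.543, 0.652], [0.341, -0.84, 0.422], [0.777, -0.001, -0.63]]
ft_force: [-0.4, -0.6, -0.7]
grip_width: 0.0319
gripper_force: 45.0
```

```bash
python3 -c "
from h import *
rep(51,MOUTH+.014*U-.018*W)
plan([55,59,63,67,71],MOUTH+.014*U-.018*W)"
```

```text
t 15.4 bar rel mouth u,lat,z mm [ 14.6   0.  -18.2] pitch 51.0 F [-0.61  0.27 -0.67] q [-0.42  0.62  2.23  1.91  0.76 -1.22]
rows d [-0.021 -0.01   0.008] rot [-0.    -0.001 -0.001]
55 [ 0.209  0.138 -0.23 ] [ 0.048 -0.076 -0.001]
59 [ 0.243  0.157 -0.218] [ 0.048 -0.075 -0.   ]
63 [ 0.256  0.165 -0.197] [ 0.048 -0.075  0.   ]
67 [ 0.267  0.172 -0.176] [ 0.048 -0.075 -0.   ]
71 [ 0.276  0.178 -0.153] [ 0.048 -0.075  0.   ]
```

Emit:
servo_tool([
  {"dx":0.209,"dy":0.138,"dz":-0.23,"ax":0.048,"ay":-0.076,"az":-0.001,"gripper":-1},
  {"dx":0.243,"dy":0.157,"dz":-0.218,"ax":0.048,"ay":-0.075,"az":0,"gripper":-1},
  {"dx":0.256,"dy":0.165,"dz":-0.197,"ax":0.048,"ay":-0.075,"az":0,"gripper":-1},
  {"dx":0.267,"dy":0.172,"dz":-0.176,"ax":0.048,"ay":-0.075,"az":0,"gripper":-1},
  {"dx":0,"dy":0,"dz":0,"ax":0,"ay":0,"az":0,"gripper":-1},
])

```text
time_s: 15.9
ee_pos: [0.5731, 0.0999, 0.1413]
orientation: [[0.326, 0.543, 0.774], [0.212, -0.84, 0.5], [0.921, 0.001, -0.389]]
ft_force: [0.6, 0.7, -1.2]
grip_width: 0.0318
gripper_force: 45.0
```

```bash
python3 -c "
from h import *
rep(67,MOUTH+.014*U-.018*W)
plan([71,75,79,83,87],MOUTH+.014*U-.018*W)"
```

```text
t 15.9 bar rel mouth u,lat,z mm [ 14.8  -0.3 -17.9] pitch 67.1 F [ 0.89 -0.25 -1.2 ] q [-0.45  0.89  2.27  2.13  1.18 -1.59]
rows d [-0.033 -0.027  0.002] rot [-0.001  0.003 -0.002]
71 [ 0.244  0.151 -0.151] [ 0.048 -0.072 -0.002]
75 [ 0.284  0.183 -0.13 ] [ 0.048 -0.075 -0.   ]
79 [ 0.291  0.188 -0.106] [ 0.048 -0.075  0.   ]
83 [ 0.297  0.191 -0.081] [ 0.048 -0.075  0.   ]
87 [ 0.301  0.194 -0.057] [ 0.048 -0.075 -0.   ]
```

Emit:
servo_tool([
  {"dx":0.244,"dy":0.151,"dz":-0.151,"ax":0.048,"ay":-0.072,"az":-0.002,"gripper":-1},
  {"dx":0.284,"dy":0.183,"dz":-0.13,"ax":0.048,"ay":-0.075,"az":0,"gripper":-1},
  {"dx":0.291,"dy":0.188,"dz":-0.106,"ax":0.048,"ay":-0.075,"az":0,"gripper":-1},
  {"dx":0.297,"dy":0.191,"dz":-0.081,"ax":0.048,"ay":-0.075,"az":0,"gripper":-1},
  {"dx":0,"dy":0,"dz":0,"ax":0,"ay":0,"az":0,"gripper":-1},
])

```text
time_s: 16.4
ee_pos: [0.6013, 0.1182, 0.1307]
orientation: [[0.099, 0.543, 0.834], [0.067, -0.84, 0.538], [0.993, 0.003, -0.12]]
ft_force: [0.1, -0.5, -1.8]
grip_width: 0.0319
gripper_force: 45.0
```

```bash
python3 -c "
from h import *
rep(83,MOUTH+.0145*U-.018*W)
plan([87],MOUTH+.015*U-.0195*W)"
```

```text
t 16.4 bar rel mouth u,lat,z mm [ 14.3  -0.7 -16.8] pitch 83.1 F [-0.21  0.42 -1.85] q [-0.41  1.12  2.21  2.17  1.55 -1.73]
rows d [ 0.004 -0.011 -0.044] rot [ 0.002  0.004 -0.001]
87 [ 0.322  0.193 -0.161] [ 0.05  -0.071 -0.001]
```

Emit:
servo_tool([
  {"dx":0.322,"dy":0.193,"dz":-0.14,"ax":0.05,"ay":-0.071,"az":0,"gripper":-1},
  {"dx":0,"dy":0,"dz":0,"ax":0,"ay":0,"az":0,"gripper":-1},
  {"dx":0,"dy":0,"dz":0,"ax":0,"ay":0,"az":0,"gripper":-1},
])

```text
time_s: 16.7
ee_pos: [0.6086, 0.1225, 0.129]
orientation: [[0.043, 0.54, 0.84], [0.03, -0.841, 0.54], [0.999, 0.001, -0.053]]
ft_force: [0.3, 0.2, -0.8]
grip_width: 0.032
gripper_force: 45.0
```

Emit:
servo_tool([
  {"dx":0,"dy":0,"dz":-0.04,"ax":0,"ay":0,"az":0,"gripper":-1},
  {"dx":0,"dy":0,"dz":0,"ax":0,"ay":0,"az":0,"gripper":-1},
])

```text
time_s: 16.9
ee_pos: [0.6086, 0.1219, 0.1279]
orientation: [[0.043, 0.539, 0.841], [0.029, -0.842, 0.538], [0.999, 0.002, -0.052]]
ft_force: [0.4, -0.1, -1.6]
grip_width: 0.0314
gripper_force: 45.0
```

```bash
python3 -c "
from h import *
rep(87,MOUTH+.015*U-.020*W)"
```

```text
t 16.9 bar rel mouth u,lat,z mm [ 13.6   0.4 -18.2] pitch 87.0 F [ 0.25  0.28 -1.6 ] q [-0.4   1.17  2.18  2.17  1.64 -1.74]
rows d [ 0.03   0.048 -0.07 ] rot [0.002 0.002 0.004]
```

Lower further until the bowl carries some load.

Emit:
servo_tool([
  {"dx":0.02,"dy":0.013,"dz":-0.04,"ax":0,"ay":0,"az":0,"gripper":-1},
  {"dx":0,"dy":0,"dz":0,"ax":0,"ay":0,"az":0,"gripper":-1},
])

```text
time_s: 17.1
ee_pos: [0.6092, 0.1222, 0.1262]
orientation: [[0.043, 0.539, 0.842], [0.029, -0.843, 0.538], [0.999, 0.002, -0.052]]
ft_force: [-0.1, -0.3, -1.3]
grip_width: 0.0314
gripper_force: 45.0
```

Emit:
servo_tool([
  {"dx":0,"dy":0,"dz":-0.04,"ax":0,"ay":0,"az":0,"gripper":-1},
  {"dx":0,"dy":0,"dz":0,"ax":0,"ay":0,"az":0,"gripper":-1},
])

```text
time_s: 17.3
ee_pos: [0.6092, 0.1223, 0.1248]
orientation: [[0.043, 0.539, 0.841], [0.029, -0.843, 0.538], [0.999, 0.001, -0.052]]
ft_force: [0.4, -0.5, -0.8]
grip_width: 0.0317
gripper_force: 45.0
```

Emit:
servo_tool([
  {"dx":0,"dy":0,"dz":-0.03,"ax":0,"ay":0,"az":0,"gripper":-1},
  {"dx":0,"dy":0,"dz":0,"ax":0,"ay":0,"az":0,"gripper":-1},
])

```text
time_s: 17.5
ee_pos: [0.6092, 0.1223, 0.1244]
orientation: [[0.042, 0.539, 0.842], [0.029, -0.843, 0.538], [0.999, 0.002, -0.05]]
ft_force: [0.1, 0.2, -0.3]
grip_width: 0.0317
gripper_force: 45.0
```

```bash
python3 -c "
from h import *
rep(87,MOUTH+.015*U-.020*W)"
```

```text
t 17.5 bar rel mouth u,lat,z mm [ 14.2   0.4 -21.7] pitch 87.1 F [ 0.21 -0.1  -0.28] q [-0.4   1.18  2.17  2.18  1.64 -1.74]
rows d [0.004 0.031 0.069] rot [0.    0.003 0.005]
```

Emit:
servo_tool([
  {"dx":0,"dy":0,"dz":-0.02,"ax":0,"ay":0,"az":0,"gripper":-1},
  {"dx":0,"dy":0,"dz":0,"ax":0,"ay":0,"az":0,"gripper":-1},
])

```text
time_s: 17.7
ee_pos: [0.6093, 0.1223, 0.1243]
orientation: [[0.041, 0.539, 0.842], [0.028, -0.843, 0.538], [0.999, 0.002, -0.05]]
ft_force: [-0.7, -0.1, 1.7]
grip_width: 0.0318
gripper_force: 45.0
```

Emit:
servo_tool([
  {"dx":0,"dy":0,"dz":0,"ax":0,"ay":0,"az":0,"gripper":-1},
  {"dx":0,"dy":0,"dz":0,"ax":0,"ay":0,"az":0,"gripper":0.3},
  {"dx":0,"dy":0,"dz":0,"ax":0,"ay":0,"az":0,"gripper":0.3},
  {"dx":0,"dy":0,"dz":0,"ax":0,"ay":0,"az":0,"gripper":0.3},
  {"dx":0,"dy":0,"dz":0,"ax":0,"ay":0,"az":0,"gripper":0.3},
], grip_force=5)

```text
time_s: 18.2
ee_pos: [0.6092, 0.1223, 0.1235]
orientation: [[0.043, 0.539, 0.841], [0.029, -0.843, 0.538], [0.999, 0.002, -0.052]]
ft_force: [-0.2, -0.2, -0.6]
grip_width: 0.0535
gripper_force: 0.0
```

Emit:
servo_tool([
  {"dx":0,"dy":0,"dz":0,"ax":0,"ay":0,"az":0,"gripper":0.3},
  {"dx":0,"dy":0,"dz":0,"ax":0,"ay":0,"az":0,"gripper":0.3},
  {"dx":0,"dy":0,"dz":0,"ax":0,"ay":0,"az":0,"gripper":0.3},
])

```text
time_s: 18.5
ee_pos: [0.6092, 0.1223, 0.1237]
orientation: [[0.042, 0.539, 0.841], [0.029, -0.843, 0.538], [0.999, 0.002, -0.051]]
ft_force: [0.2, 0.4, -0.4]
grip_width: 0.0565
gripper_force: 0.0
```

```bash
python3 - <<'E'
from h import *
rep(87,MOUTH+.015*U-.020*W)
im,d=grab_frame('wrist'); save('w7',im)
E
```

```text
t 18.5 bar rel mouth u,lat,z mm [ 14.4   0.4 -22.5] pitch 87.1 F [ 0.37 -0.28 -0.4 ] q [-0.4   1.18  2.17  2.18  1.64 -1.74]
rows d [0.005 0.031 0.099] rot [0.001 0.002 0.005]
```

View pics/w7.png

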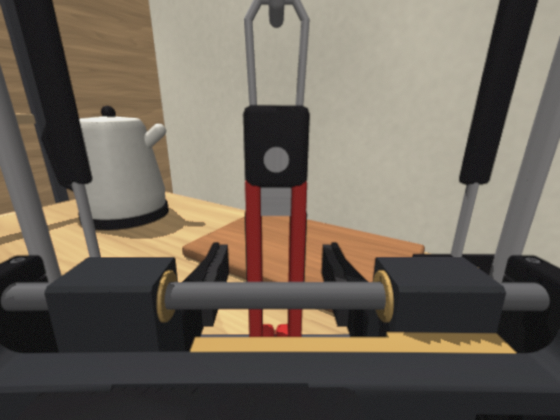

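The tongs hang free: jaws are open beside them and the hook bowl shows inside the ring at (277,15). I'll back off straight.

Emit:
servo_tool([
  {"dx":-0.42,"dy":-0.27,"dz":0,"ax":0,"ay":0,"az":0,"gripper":0.3},
  {"dx":-0.42,"dy":-0.27,"dz":0,"ax":0,"ay":0,"az":0,"gripper":0.3},
  {"dx":-0.42,"dy":-0.27,"dz":0,"ax":0,"ay":0,"az":0,"gripper":0.3},
  {"dx":-0.42,"dy":-0.27,"dz":0,"ax":0,"ay":0,"az":0,"gripper":0.3},
  {"dx":-0.42,"dy":-0.27,"dz":0,"ax":0,"ay":0,"az":0,"gripper":0.3},
])

```text
time_s: 19.05
ee_pos: [0.5564, 0.0883, 0.1238]
orientation: [[0.042, 0.539, 0.841], [0.029, -0.842, 0.538], [0.999, 0.002, -0.051]]
ft_force: [-0.6, 0.5, -0.1]
grip_width: 0.0564
gripper_force: 0.0
```

Emit:
servo_tool([
  {"dx":-0.42,"dy":-0.27,"dz":0,"ax":0,"ay":0,"az":0,"gripper":0.3},
  {"dx":0,"dy":0,"dz":0,"ax":0,"ay":0,"az":0,"gripper":0.3},
  {"dx":0,"dy":0,"dz":0,"ax":0,"ay":0,"az":0,"gripper":0.3},
  {"dx":0,"dy":0,"dz":0,"ax":0,"ay":0,"az":0,"gripper":0.3},
  {"dx":0,"dy":0,"dz":0,"ax":0,"ay":0,"az":0,"gripper":0.3},
])

```text
time_s: 19.55
ee_pos: [0.5464, 0.0823, 0.1238]
orientation: [[0.042, 0.54, 0.841], [0.03, -0.842, 0.539], [0.999, 0.003, -0.051]]
ft_force: [-0.2, -0.1, -0.5]
grip_width: 0.0563
gripper_force: 0.0
```

Emit:
servo_tool([
  {"dx":0,"dy":0,"dz":0,"ax":0,"ay":0,"az":0,"gripper":0.3},
  {"dx":0,"dy":0,"dz":0,"ax":0,"ay":0,"az":0,"gripper":0.3},
  {"dx":0,"dy":0,"dz":0,"ax":0,"ay":0,"az":0,"gripper":0.3},
  {"dx":0,"dy":0,"dz":0,"ax":0,"ay":0,"az":0,"gripper":0.3},
  {"dx":0,"dy":0,"dz":0,"ax":0,"ay":0,"az":0,"gripper":0.3},
])

```text
time_s: 20.05
ee_pos: [0.5462, 0.0818, 0.1237]
orientation: [[0.042, 0.539, 0.841], [0.029, -0.843, 0.538], [0.999, 0.002, -0.051]]
ft_force: [0.4, 0.4, -0.3]
grip_width: 0.0565
gripper_force: 0.0
```

```bash
python3 - <<'E'
from h import *
rep(87,MOUTH+.015*U-.020*W)
for i in range(3):
    im,d,P=cloud('wrist'); hsv=cv2.cvtColor(im,cv2.COLOR_RGB2HSV); z=P
    m=((hsv[...,0]<6)|(hsv[...,0]>174))&(hsv[...,1]>150)&(np.linalg.norm(P[...,:2]-[.62,.13],axis=-1)<.06)
    q=P[m]-MOUTH; print(m.sum(),[np.percentile(q@k,[1,50,99]).round(4).tolist() for k in (U,Y,W)])
E
```

```text
t 20.05 bar rel mouth u,lat,z mm [-60.5   0.3 -22.4] pitch 87.1 F [ 0.51 -0.11 -0.31] q [-0.6   1.28  2.31  1.96  1.69 -1.98]
rows d [2.525 1.65  0.097] rot [0.001 0.002 0.005]
2410 [[0.0003, 0.0022, 0.0175], [-0.0157, 0.001, 0.0153], [-0.2069, -0.1579, -0.1037]]
2414 [[0.0002, 0.0022, 0.0173], [-0.0157, 0.0018, 0.0153], [-0.2068, -0.1577, -0.1037]]
2406 [[0.0003, 0.0022, 0.0171], [-0.0156, 0.0011, 0.0153], [-0.2069, -0.1579, -0.1038]]
```

```bash
python3 -c "
from plant import *
print(finish_job())"
```

```text
the job is handed in; nothing more can be done
None
```

The tongs hang still and upright from the snap hook with the gate closed behind the ring; the measured push on the gate peaked at about 5.5 N, the arm is backed well clear, and the job was handed in at about 20 s (no verdict was returned).

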